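# Key a sample carousel onto its drive and lock it

### The job

The sample carousel has been put back on its drive unit but is riding high on the drive keys. Without lifting it off, turn it round (its upright dividers are there to push against) until it lines up with the keys and drops fully home, and only then turn the knurled knob at its centre clockwise until it seats, stopping as soon as you feel it resist so as not to force the keys. Leave everything else on the bench where it is.

Things in the scene. Friction and masses are not known exactly. Their poses are not given: they have to be found in the camera images.
- drive: White drive unit fixed to the bench, 230 x 230 mm, housing top 60 mm above the bench; origin: centre of its underside, z up. Its steel flange does not turn; it carries three square keys, 9 mm wide, 8 mm high, 24, 34 and 44 mm from the axis, and a pilot pin (19 mm diameter, 16 mm high). Control panel on its -x side.
- flange (a point): Centre of the flange's upper face, on the vertical spindle axis, 66 mm above the bench; axes as drive.
- pointer (a point): Top of the fixed aluminium pointer post (12 x 8 mm, top 88 mm above the bench), outside the carousel's rim, 108 mm from the axis along drive's +x. It marks the keyed direction: the carousel drops only when its index post points at it, i.e. when carousel's x axis points along drive's x axis. There is only one such direction.
- carousel: Loose carousel, about 0.6 kg, disc 190 mm diameter; origin on its axis at its underside, z up; disc top at 24 mm. At first it rests level on the keys, origin 8 mm above flange, over 40 degrees off; a push of about 1 N turns it either way. Where keyways meet keys (some 0.06 rad of slack either way) it drops 8 mm by its own weight, origin meeting flange, and then resists turning.
- index_post (a point): Top of the steel index post (12 mm diameter) at the carousel's rim, 87 mm from its axis along its +x, 54 mm above its origin.
- divider (a point): Middle of the top edge of the divider along carousel's +y. Four like it, upright, radial, 6 mm thick, stand along +x, +y, -x, -y, from 47 to 93 mm from the axis, 24 to 48 mm above the origin. Push on their flat sides with closed fingers, 60 to 75 mm from the axis. A fixed vial (15 mm diameter, top at 47 mm) stands 83 mm from the axis midway between each two.
- knob_grip (a point): Point on the carousel's axis, 68 mm above its origin, where to grip the knob; axes as carousel. The knob is a knurled steel thumbscrew head, 36 mm diameter, from 46 to 78 mm above the carousel's origin on a 22 mm neck, a black line on its top; fingertips above 48 mm clear the dividers.
- knob (a joint): Turn of the knob relative to the carousel, rad, growing clockwise seen from above. Starts at 0.2 to 0.7; turns freely (0.04 N m friction, stays where left) to a firm stop at 1.6, where it is seated (1.5 counts); there the torque rises past 0.2 N m within some 0.1 rad of further turning and the turn is passed to the keys. A grip of 20 to 40 N turns it and slips before harm is done; hard gripping and turning on forces the keys.
- beaker: Empty glass beaker, 68 mm diameter, 85 mm high, beside the drive unit; origin at the centre of its underside; leave it alone.
- petri: Closed petri dish, 94 mm diameter, 15 mm high, beside the drive unit; origin at the centre of its underside; leave it alone.
- vialrack: White tray of capped vials, 120 x 85 mm, 60 mm high; origin at the centre of its underside; leave it alone.
- reagent: Amber reagent bottle, 72 mm diameter, 150 mm high; origin at the centre of its underside; leave it alone.
- jar: White jar, 60 mm diameter, 75 mm high; origin at the centre of its underside; leave it alone.
- tipbox: Grey open box, 125 x 85 x 50 mm; origin at the centre of its underside; leave it alone.
- spatula: Flat steel spatula, 175 mm long, 5 mm thick; origin at the middle of its 150 mm handle's underside; leave it alone.
There are look-alikes about, which are no part of the job. Leave any red look-alike of the carousel alone.

How it is judged:
On the way, in this order (a step that is already met when the one before it is completed fails the run):
1. the carousel is turned until it drops home over the keys (z of carousel in the frame of flange between -0.003 and 0.0025 m and horizontal distance between carousel and flange below 0.004 m and angle between carousel's own z axis and vertical below 0.04 rad and angle between the x axis of carousel and the x axis of drive, either way round below 0.12 rad), for 0.2 s.
2. the knob is turned clockwise until it seats (value of joint knob above 1.5 rad), for 0.2 s.
At the end, for the whole second after the job is handed in: The carousel is fully home on the flange (underside within 2.5 mm of it, within 4 mm of the axis, level within 0.04 rad, keyed within 0.12 rad), and the knob is seated (1.5 rad or more), everything at rest and released (all of step 1 and value of joint knob above 1.5 rad and linear speed of carousel below 0.01 m/s and angular speed of carousel below 0.05 rad/s and velocity of joint knob below 0.05 rad/s); the robot touches nothing.
It fails at once if the carousel is lifted off the keys (more than 22 mm above the flange) (z of carousel in the frame of flange above 0.022 m).
It fails at once if the carousel is forced against its keys with over 80 N, by overtightening the knob or by shoving or pressing on it (contact force between carousel and drive above 80 N).
It fails at once if another thing on the bench is moved more than 30 mm (distance of any of beaker, petri, vialrack, reagent, jar, tipbox, spatula from where it was at the start of the episode above 0.03 m).
It also fails if it takes over 51 s, if anything falls off the work surface, if the arm or the gripper's body presses on something with over 40 N, if the wrist force passes 120 N, or if a joint passes its speed limit or range.

### The arm

A 6-joint arm with a two-finger parallel gripper is mounted at the origin on the work surface. World frame = base frame: x ahead of the robot, y to its left, z up, the work surface at z = 0. Lengths are in m, angles in rad, forces in N, time in s.
With the tool pointing down it reaches from about 0.35 to 0.725 m from the base axis. Payload 6 kg.
Tool frame: the origin (TCP) lies on the mounting face of the last link; the fingertips stand 173 mm ahead of it and the grasp point (between the pads) lies 155 mm ahead of it; z points along the fingers, y is the direction in which the jaws open and shut (so a half turn about z gives the same grasp; the last joint's range is limited). The gripper opens to 85 mm and grips with 20 to 120 N. Pads are 22 mm wide; open, the fingers measure 114 mm over their backs; the gripper's body (76 mm by 85 mm) begins 54 mm behind the grasp point. The pads swing forward as they close: fully open they stand 13 mm farther back than shut.
Start: joints at [1.464, 0.04, 0.085, 0, -1.615, -0.334], TCP at [0.256, 0.543, 0.405] pointing down, gripper open.
Joint ranges: [-2.56, 2.56], [-1.29, 2.01], [-1.08, 1.49], [-3.29, 1.98], [-2.81, -0.18], [-2.99, 2.99]. Speed limits (rad/s): [2.57, 2.57, 3.01, 3.14, 3.14, 3.14].

### API

Orientations are given as a rotation vector (axis times angle).
In Python, from plant import ctrl gives the robot as it stands.
- The arm moves only by the shell command python3 -m creep 'ROWS' [FORCE]. ROWS is JSON, a list of rows, each a list of 7 numbers: the turn, a rotation vector about the tool's x, y, z in rad, then the shift along the tool's x, y, z in m, then the opening, from 0 (shut) to 1 (fully open). A call has 1 to 10 rows; each row shifts and turns the commanded pose from where the row before left it, along the tool's axes as they then stand; what a row does not reach is not made up. A row lasts 1/8 s, in which the tool goes at most 62.5 mm and 10.7 degrees, less where a joint would pass 70% of its speed; a pose out of reach is approached as far as the arm can. A call is refused whole if a number of a shift passes 0.0625 or a number of a turn 0.188, either way. A call with a gripper value outside its range is refused whole. The fingers move at their own pace and stop on an object; FORCE is the grip in N (left out, the last holds). Time passes only in rows, so rows that do not move let the fingers close. It gives the time, the measured TCP pose, the force and the opening at its end, in the units of the state.
- ctrl.get_obs(): the state, without advancing time (a new reading comes with each control period).
- ctrl.read_camera(name): name is "side" or "top" or "wrist"; returns the picture (480x640x3 uint8, blue, green, red); there is no depth.
- ctrl.get_calibration(name): a dict with "fx", "fy", "cx", "cy" (pixels), "rvec" (rotation vector, rad) and "tvec" (3), from world to camera coordinates, as OpenCV has them. Camera axes: x right, y down, z forward; pixel columns grow to the right and rows downward; lengths in m; the calibration is good to about 2 mm. A picture is of the moment at which its call begins: read the wrist's pose just before it. get_calibration takes no time and is no camera call; for the wrist camera it gives the pose at the moment of the call.
- ctrl.job_done(): hands the job in, once; it reports no verdict.
The state is a dict: "time_s": time; "q": joint angles; "joint_vel": joint speeds; "tau": joint torques, N m; "eef_pos": TCP position; "tool_rot": TCP orientation; "ft_force": force on the tool from outside, world axes, zero at the start; "torque": the same for the moment, N m; "finger_gap": finger opening in m.
Only numpy, scipy, OpenCV 4.12 (cv2) and the standard library are available. Lean on these libraries where they do the work, as an engineer would, in place of code of your own. Each camera call takes 0.05 s, during which the arm holds its last target.

## Working session

There is one attempt and no reset: what is moved stays moved. The work goes in short steps, Python scripts to look and compute and a shell command to move; the robot and the scene stay as the last step left them, time stands still between calls to the robot, and variables do not carry over. Pictures are saved under pics/ and viewed, and the job is handed in when it is done.

```bash
ls; mkdir -p pics; python3 - <<'E'
from plant import ctrl
import cv2
o=ctrl.get_obs()
for k,v in o.items(): print(k,v)
for n in ["side","top","wrist"]:
    c=ctrl.get_calibration(n); print(n,c)
    cv2.imwrite(f"pics/{n}0.png",ctrl.read_camera(n))
E
```

```text
pics
time_s 0.0
q [ 1.46369358e+00  4.07997879e-02  8.37919324e-02 -4.98408001e-04
 -1.61548395e+00 -3.33681938e-01]
joint_vel [-0.00127344 -0.00145598 -0.00058591  0.00109357  0.00038835 -0.00054909]
tau [-4.48449282e-04 -3.68197560e+01  3.47410798e+01  6.93194389e+00
 -5.46287614e-03  1.37148294e-05]
eef_pos [0.25589    0.54266735 0.4036682 ]
tool_rot [ 3.06391171e+00 -6.86377352e-01 -4.75793995e-04]
ft_force [-0.72619163  0.23607278  0.70428779]
torque [-0.00989521 -0.0058409   0.00757278]
finger_gap 0.08546012320097554
side {'fx': 549.3324640765027, 'fy': 549.3324640765027, 'cx': 315.4185253504889, 'cy': 241.3726720696569, 'rvec': array([ 2.42536925, -0.12104417,  0.03317812]), 'tvec': array([-0.57383503,  0.06372351,  1.32925438])}
top {'fx': 525.3411571373891, 'fy': 525.3411571373891, 'cx': 325.03386049040563, 'cy': 228.47580650401233, 'rvec': array([ 2.12994505, -2.12770152,  0.20696135]), 'tvec': array([-0.06179979,  0.55071509,  1.12893264])}
wrist {'fx': 431.74011089101856, 'fy': 431.74011089101856, 'cx': 315.96733836967474, 'cy': 236.6880262009776, 'rvec': array([-1.58381891,  2.49904821,  0.3718026 ]), 'tvec': array([ 0.59917078, -0.03773907,  0.37994536])}
```

View pics/side0.png

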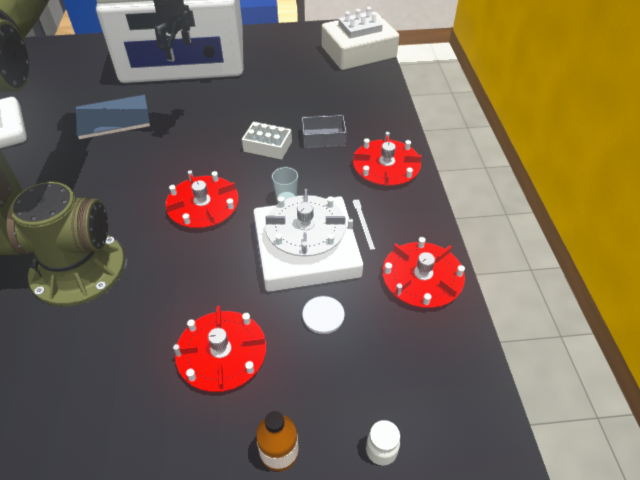

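View pics/top0.png

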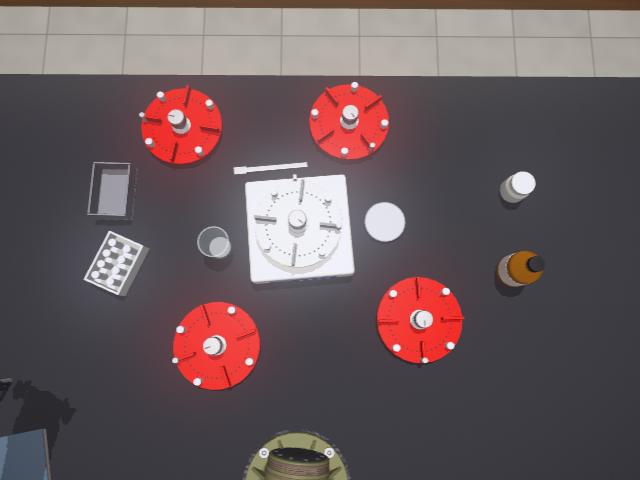

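View pics/wrist0.png

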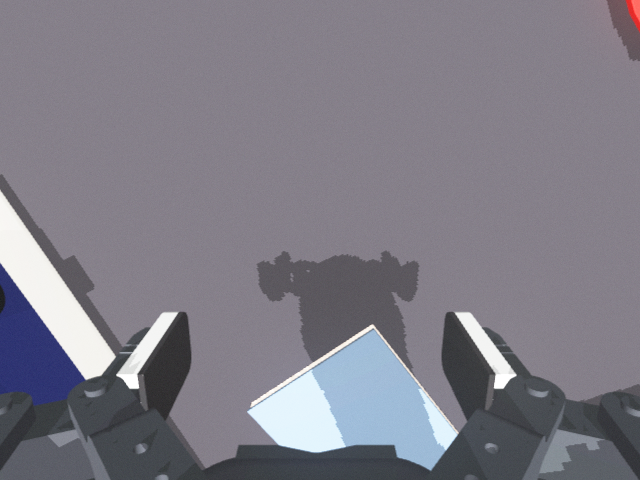

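The true carousel is the white one on the white drive, at top-view (297,222) and side-view (306,225). The four red discs, at top-view (181,126), (349,121), (216,346) and (420,320), are the look-alikes. I'll enlarge the white one to confirm it and to find the pointer and index post.

```bash
python3 - <<'E'
import cv2
t=cv2.imread("pics/top0.png")[165:290,235:365]
cv2.imwrite("pics/tc.png",cv2.resize(t,None,fx=4.6,fy=4.6,interpolation=cv2.INTER_CUBIC))
t=cv2.imread("pics/side0.png")[180:292,245:370]
cv2.imwrite("pics/sc.png",cv2.resize(t,None,fx=5,fy=5,interpolation=cv2.INTER_CUBIC))
E
```

```text
(no output)
```

View pics/tc.png

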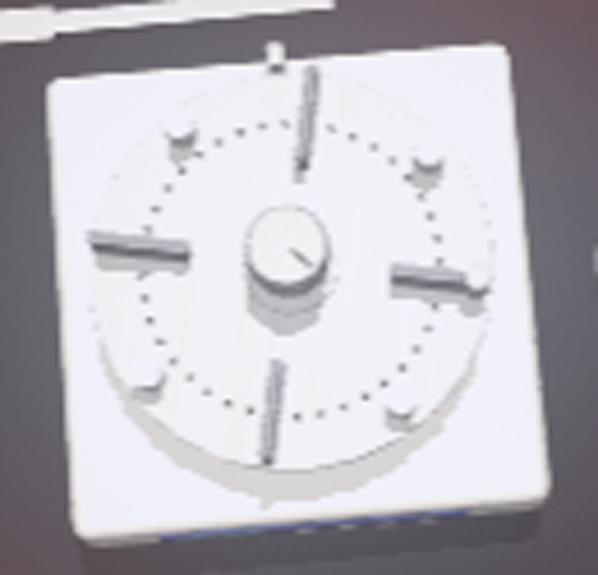

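View pics/sc.png

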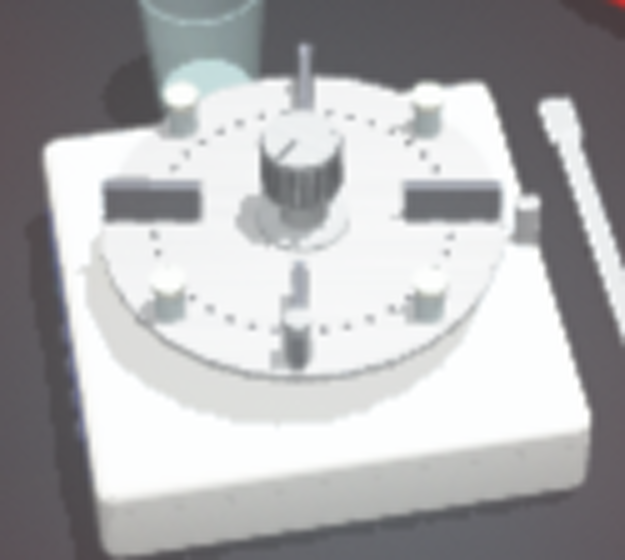

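The crop shows a white carousel on the white drive. The pointer post is at crop (274,50), towards the top of the picture. The index post is at crop (478,278), beside the right-hand divider, and the knob top is at (288,247). Next I'll convert these to world coordinates.

```bash
cat > h.py <<'E'
import numpy as np, cv2
from plant import ctrl
def ray(c,uv):
    R=cv2.Rodrigues(np.array(c['rvec'],float))[0]; t=np.array(c['tvec'],float)
    d=R.T@np.array([(uv[0]-c['cx'])/c['fx'],(uv[1]-c['cy'])/c['fy'],1]); return -R.T@t,d
def onz(c,uv,z):
    o,d=ray(c,uv); return o+d*(z-o[2])/d[2]
def tri(c1,u1,c2,u2):
    o1,d1=ray(c1,u1);o2,d2=ray(c2,u2)
    s=np.linalg.lstsq(np.c_[d1,-d2],o2-o1,rcond=None)[0]
    p,q=o1+s[0]*d1,o2+s[1]*d2; return (p+q)/2,np.linalg.norm(p-q)
def proj(c,P):
    return cv2.projectPoints(np.array([P],float),np.array(c['rvec'],float),np.array(c['tvec'],float),np.array([[c['fx'],0,c['cx']],[0,c['fy'],c['cy']],[0,0,1.]]),None)[0].ravel()
E
python3 - <<'E'
from h import *
np.set_printoptions(precision=4,suppress=True)
T=ctrl.get_calibration("top");S=ctrl.get_calibration("side")
t=lambda x,y:(x/4.6+235-.4,y/4.6+165-.4)
s=lambda x,y:(x/5+245-.4,y/5+180-.4)
for n,a,b,z in [("knob",(288,247),(303,140),.152),("index",(478,277),(295,322),.128),("pointer",(274,48),(528,203),.088)]:
    print(n,tri(T,t(*a),S,s(*b)),onz(T,t(*a),z),onz(S,s(*b),z))
cor=[onz(T,t(*p),.06) for p in [(50,85),(507,45),(548,497),(78,535)]]
print(np.array(cor),np.mean(cor,0))
k=onz(T,t(288,247),.152)
for n,p in [("pointer",onz(T,t(274,48),.088)),("index",onz(T,t(478,277),.128)),]:
    d=p-k; print(n,np.degrees(np.arctan2(d[1],d[0])),np.hypot(d[0],d[1]))
for i in range(4):
    d=cor[(i+1)%4]-cor[i]; print(np.degrees(np.arctan2(d[1],d[0])),np.linalg.norm(d))
# dividers: ends
for a,b in [((313,68),(303,165)),((92,240),(188,250)),((393,270),(465,278)),((280,365),(268,460))]:
    for p in (a,b):
        q=onz(T,t(*p),.122)-k;print(np.degrees(np.arctan2(q[1],q[0])),np.hypot(q[0],q[1]))
E
```

```text
knob (array([ 0.5539, -0.0029,  0.151 ]), np.float64(0.0009434355868476094)) [ 0.5532 -0.003   0.152 ] [ 0.5543 -0.0037  0.152 ]
index (array([ 0.5438, -0.089 ,  0.1261]), np.float64(0.0018009539164375989)) [ 0.5443 -0.0888  0.128 ] [ 0.5428 -0.091   0.128 ]
pointer (array([0.6627, 0.0073, 0.0873]), np.float64(0.003468949993100316)) [0.6643 0.0076 0.088 ] [0.6608 0.006  0.088 ]
[[ 0.6533  0.1189  0.06  ]
 [ 0.6744 -0.1061  0.06  ]
 [ 0.4506 -0.1242  0.06  ]
 [ 0.4322  0.0995  0.06  ]] [ 0.5526 -0.003   0.06  ]
pointer 5.438224874414885 0.11160737088353348
index -95.88468034941808 0.08626691249651779
-84.65052015023797 0.22602649883174425
-175.38152542927634 0.22451878349237617
94.68783550562664 0.22440341018464435
5.032837519879832 0.22191257483362226
-5.909817811829239 0.0919794889490003
-6.613038890193468 0.04528064546278307
84.19603588793659 0.09195153082422707
84.32683408830378 0.04751531543571245
-95.45093475708052 0.047192483950117645
-95.82059398380032 0.0804656632509248
174.78841122405947 0.048925055154208225
174.1714118236832 0.0927042365434162
```

The axis is at about (0.553, -0.003). The knob and index heights agree with the spec, and the index and pointer radii come out at 86 and 111 mm. Drive yaw is about +5.2° and carousel yaw about -95.6°, so the carousel must turn about 101° counter-clockwise. I'll push the divider at 84° from its clockwise side. First I move above it with the gripper shut.

```bash
python3 -m creep '[[0,0,0,0.05,0.03,0,0],[0,0,0,0.05,0.03,0,0],[0,0,0,0.05,0.03,0,0],[0,0,0,0.05,0.03,0,0],[0,0,0,0.05,0.03,0,0],[0,0,0,0.05,0.03,0,0],[0,0,0,0.05,0.03,0,0],[0,0,0,0.05,0.03,0,0],[0,0,0,0.05,0.03,0,0],[0,0,0,0.05,0.03,0,0]]' 25; python3 -m creep '[[0,0,0.175,0,0,0,0],[0,0,0.175,0,0,0,0],[0,0,0.175,0,0,0,0],[0,0,0.175,0,0,0,0],[0,0,0.175,0,0,0,0],[0,0,0.175,0,0,0,0],[0,0,0.175,0,0,0,0],[0,0,0,0,0,0,0]]'
cat >> h.py <<'E'
AX=np.array([0.5533,-0.003])
def st(show=True):
    o=ctrl.get_obs(); R=cv2.Rodrigues(np.array(o['tool_rot'],float))[0]; p=np.array(o['eef_pos'])
    y=np.degrees(np.arctan2(R[1,0],R[0,0])); d=p[:2]-AX
    print('t',round(o['time_s'],2),'pos',p.round(4),'yaw',round(y,2),'polar',round(np.hypot(*d),4),round(np.degrees(np.arctan2(d[1],d[0])),1),'tilt',round(np.degrees(np.arccos(-R[2,2])),2),'F',np.round(o['ft_force'],1),'M',np.round(o['torque'],3),'gap',round(o['finger_gap'],4),'q6',round(o['q'][5],2))
    return o,R,p
def need(target):
    o,R,p=st(); print('tool shift',(R.T@(np.array(target)-p)).round(4))
E
python3 - <<'E'
from h import *
need([.5834,.0584,.404])
E
```

```text
time_s: 1.4
eef_pos: [0.5809, 0.0562, 0.4046]
tool_rot: [-3.066, 0.687, 0.0]
ft_force: [0.8, 0.9, 0.7]
finger_gap: 0.0003
time_s: 2.4
eef_pos: [0.5802, 0.058, 0.4044]
tool_rot: [2.115, -2.322, -0.0]
ft_force: [0.6, -0.2, -0.1]
finger_gap: 0.0003
t 2.4 pos [0.5802 0.058  0.4044] yaw -95.35 polar 0.0667 66.2 tilt 0.03 F [ 0.6 -0.2 -0.1] M [0.06  0.072 0.009] gap 0.0003 q6 -0.54
tool shift [-0.0007 -0.0032  0.0004]
```

```bash
python3 -m creep '[[0,0,0,0,-0.005,0.03,0],[0,0,0,0,0,0.03,0],[0,0,0,0,0,0,0]]'; python3 - <<'E'
from h import *
st()
cv2.imwrite("pics/w1.png",ctrl.read_camera("wrist"))
s=ctrl.read_camera("side")
cv2.imwrite("pics/s1.png",cv2.resize(s[130:292,215:415],None,fx=3.7,fy=3.7,interpolation=cv2.INTER_CUBIC))
E
```

```text
time_s: 2.78
eef_pos: [0.5847, 0.0575, 0.3418]
tool_rot: [2.114, -2.318, -0.004]
ft_force: [1.0, -0.2, 0.4]
finger_gap: 0.0001
t 2.77 pos [0.5847 0.0575 0.3418] yaw -95.27 polar 0.0681 62.6 tilt 0.31 F [ 1.  -0.2  0.4] M [ 0.011 -0.015 -0.018] gap 0.0001 q6 -0.53
```

View pics/w1.png

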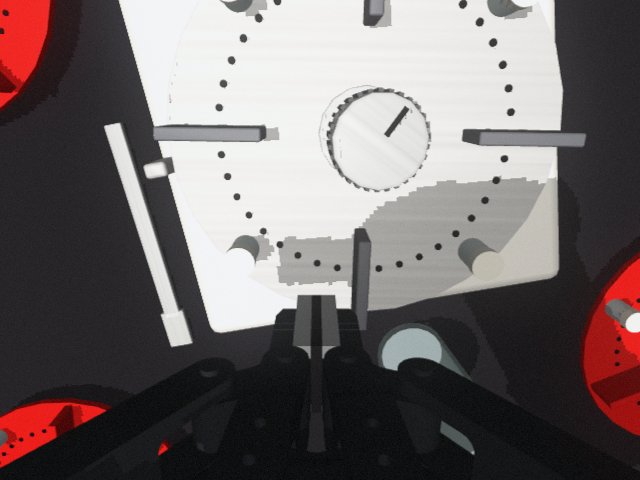

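View pics/s1.png

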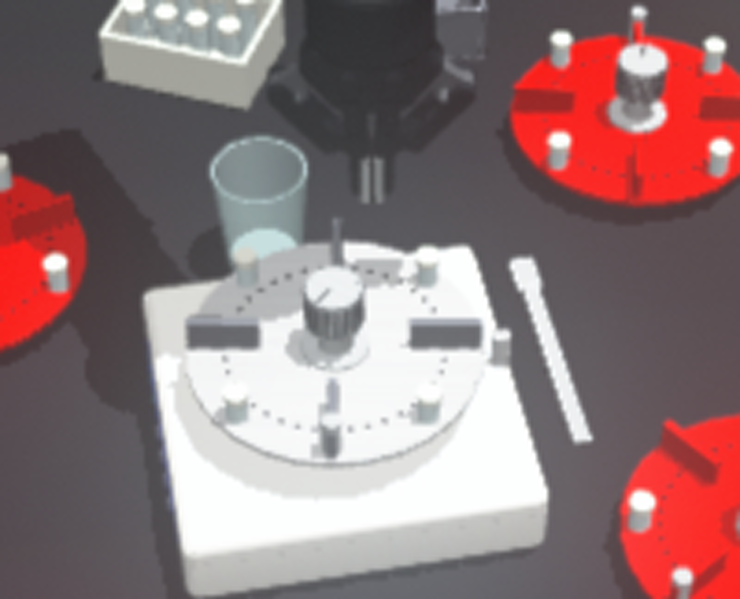

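The wrist view shows the shut fingertips at about (316,320). They sit beside the divider at (362,280), on its clockwise side and clear of the vial at (242,250). Lowering now to tips at about 0.105 m.

```bash
python3 -m creep '[[0,0,0,0,0,0.022,0],[0,0,0,0,0,0.022,0],[0,0,0,0,0,0.02,0],[0,0,0,0,0,0,0]]'; python3 - <<'E'
from h import *
o,R,p=st()
# arc row: radius r of TCP about axis, step a deg CCW
c=R.T@np.array([*(AX-p[:2]),0]); print('axis in tool',c.round(4))
for a in (4,2):
    A=np.radians(a); d=p[:2]-AX; M=np.array([[np.cos(A),-np.sin(A)],[np.sin(A),np.cos(A)]])
    print(a,A.round(4),(R.T@np.array([*(M@d-d),0])).round(5))
E
```

```text
time_s: 3.38
eef_pos: [0.585, 0.0575, 0.2798]
tool_rot: [2.113, -2.323, -0.001]
ft_force: [-0.7, -0.0, 0.3]
finger_gap: -0.0
t 3.38 pos [0.585  0.0575 0.2798] yaw -95.41 polar 0.0683 62.4 tilt 0.11 F [-0.7 -0.   0.3] M [ 0.027  0.03  -0.041] gap -0.0 q6 -0.53
axis in tool [0.0632 0.0258 0.0001]
4 0.0698 [-1.65e-03  4.47e-03  1.00e-05]
2 0.0349 [-0.00086  0.00222  0.     ]
```

```bash
python3 -m creep '[[0,0,-0.07,-0.00165,0.00447,0.002,0],[0,0,-0.07,-0.00165,0.00447,0,0],[0,0,-0.07,-0.00165,0.00447,0,0],[0,0,-0.07,-0.00165,0.00447,0,0],[0,0,-0.07,-0.00165,0.00447,0,0],[0,0,-0.07,-0.00165,0.00447,0,0],[0,0,-0.07,-0.00165,0.00447,0,0],[0,0,-0.07,-0.00165,0.00447,0,0],[0,0,-0.07,-0.00165,0.00447,0,0],[0,0,-0.07,-0.00165,0.00447,0,0]]'; python3 - <<'E'
from h import *
o,R,p=st()
cv2.imwrite("pics/w2.png",ctrl.read_camera("wrist"))
E
```

```text
time_s: 4.62
eef_pos: [0.5393, 0.0638, 0.2806]
tool_rot: [-2.783, 1.454, -0.004]
ft_force: [1.4, -0.3, -1.1]
finger_gap: 0.0001
t 4.62 pos [0.5393 0.0638 0.2806] yaw -55.17 polar 0.0682 101.8 tilt 0.19 F [ 1.4 -0.3 -1.1] M [-0.049 -0.675 -0.005] gap 0.0001 q6 0.12
```

View pics/w2.png

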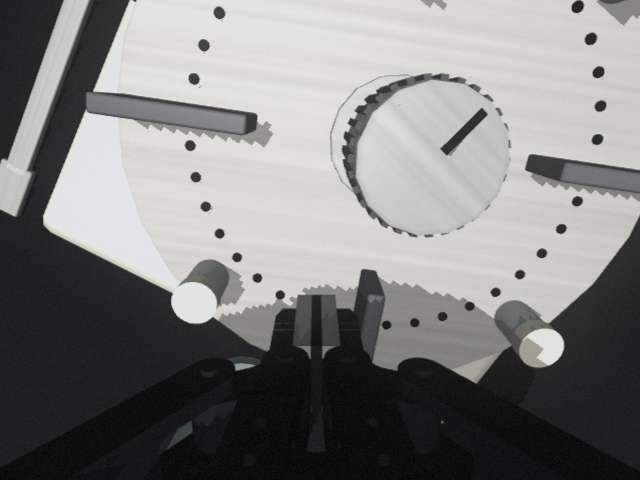

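The wrist view shows the finger now against the divider at (370,300). The black line on the knob keeps its angle to the carousel. I'll keep sweeping.

```bash
python3 -m creep '[[0,0,-0.07,-0.00165,0.00447,0.002,0],[0,0,-0.07,-0.00165,0.00447,0,0],[0,0,-0.07,-0.00165,0.00447,0,0],[0,0,-0.07,-0.00165,0.00447,0,0],[0,0,-0.07,-0.00165,0.00447,0,0],[0,0,-0.07,-0.00165,0.00447,0,0],[0,0,-0.07,-0.00165,0.00447,0,0],[0,0,-0.07,-0.00165,0.00447,0,0],[0,0,-0.07,-0.00165,0.00447,0,0],[0,0,-0.07,-0.00165,0.00447,0,0]]'; python3 - <<'E'
from h import *
o,R,p=st()
t=ctrl.read_camera("top")
cv2.imwrite("pics/t3r.png",t)
cv2.imwrite("pics/t3.png",cv2.resize(t[165:290,235:365],None,fx=4.6,fy=4.6,interpolation=cv2.INTER_CUBIC))
t=ctrl.read_camera("side")
cv2.imwrite("pics/s3.png",cv2.resize(t[180:292,245:370],None,fx=5,fy=5,interpolation=cv2.INTER_CUBIC))
E
```

```text
time_s: 5.92
eef_pos: [0.5001, 0.039, 0.2789]
tool_rot: [-3.112, 0.413, -0.006]
ft_force: [1.8, 2.5, 1.0]
finger_gap: -0.0001
t 5.92 pos [0.5001 0.039  0.2789] yaw -15.12 polar 0.0678 141.7 tilt 0.26 F [1.8 2.5 1. ] M [ 0.557 -0.542  0.02 ] gap -0.0001 q6 0.83
```

View pics/t3.png

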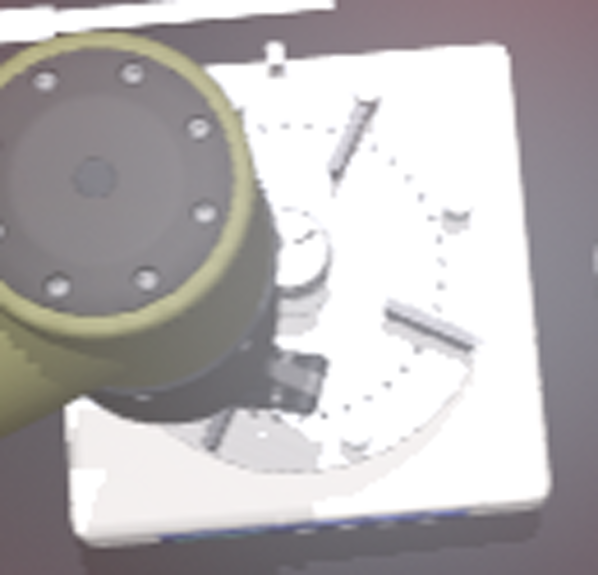

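View pics/s3.png

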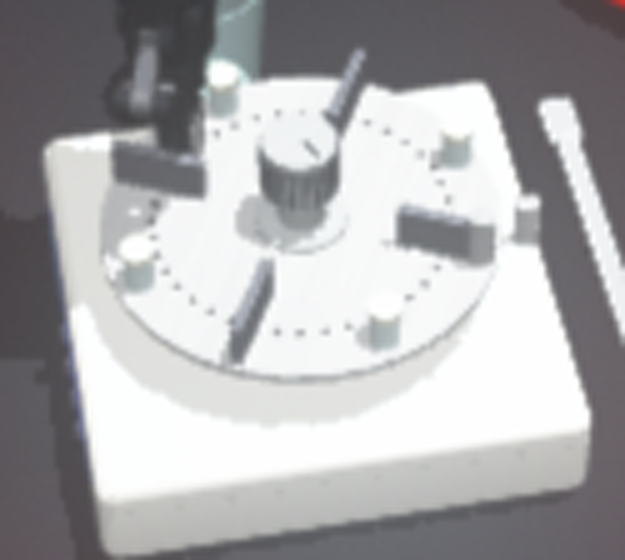

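The index post is now at side-crop (482,245), nearing the pointer at (527,215). I'll measure the carousel yaw.

```bash
python3 - <<'E'
from h import *
T=ctrl.get_calibration("top");S=ctrl.get_calibration("side")
t=lambda x,y:(x/4.6+235-.4,y/4.6+165-.4)
s=lambda x,y:(x/5+245-.4,y/5+180-.4)
def a(p,q): d=p-q; return np.degrees(np.arctan2(d[1],d[0]))
print(a(onz(T,t(473,344),.122),onz(T,t(390,305),.122)), a(onz(T,t(370,102),.122),onz(T,t(338,172),.122)))
x=onz(S,s(482,230),.128); print(x, np.degrees(np.arctan2(x[1]-AX[1],x[0]-AX[0])),np.hypot(*(x[:2]-AX)))
for p,q in [((492,226),(400,213)),((235,358),(266,266)),((120,148),(205,160))]:
    print(a(onz(S,s(*p),.122),onz(S,s(*q),.122)))
E
```

```text
-115.41877809464526 -23.674887333019594
[ 0.6312262  -0.04523547  0.128     ] -28.45739281222388 0.08863593050878514
-16.90363975452961
-108.5289643856675
163.00887668613268
```

Yaw is about -25°, leaving about 30° to go. I'll take 20° now, then finer steps.

```bash
python3 -m creep '[[0,0,-0.07,-0.00165,0.00447,0,0],[0,0,-0.07,-0.00165,0.00447,0,0],[0,0,-0.07,-0.00165,0.00447,0,0],[0,0,-0.07,-0.00165,0.00447,0,0],[0,0,-0.07,-0.00165,0.00447,0,0],[0,0,-0.035,-0.00086,0.00222,0,0]]'; python3 - <<'E'
from h import *
o,R,p=st()
t=ctrl.read_camera("side")
cv2.imwrite("pics/s4.png",cv2.resize(t[180:292,245:370],None,fx=5,fy=5,interpolation=cv2.INTER_CUBIC))
E
```

```text
time_s: 6.78
eef_pos: [0.4882, 0.0156, 0.2779]
tool_rot: [-3.135, -0.186, -0.003]
ft_force: [1.3, 0.5, -0.6]
finger_gap: 0.0001
t 6.78 pos [0.4882 0.0156 0.2779] yaw 6.8 polar 0.0677 164.1 tilt 0.11 F [ 1.3  0.5 -0.6] M [ 0.267 -0.17   0.036] gap 0.0001 q6 1.24
```

View pics/s4.png

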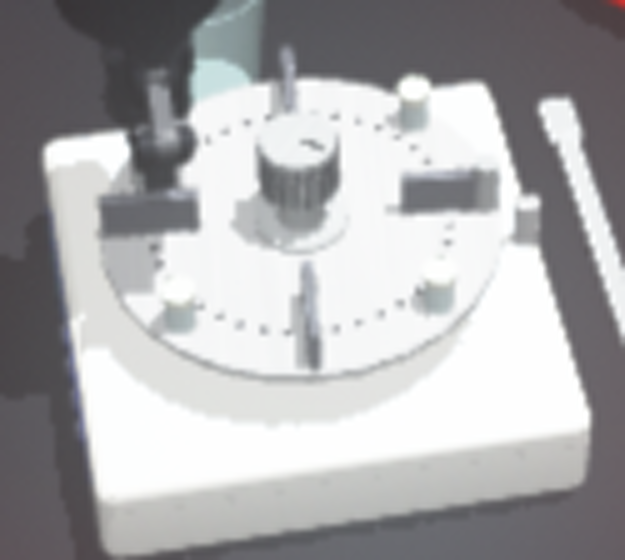

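```bash
python3 - <<'E'
from h import *
S=ctrl.get_calibration("side")
s=lambda x,y:(x/5+245-.4,y/5+180-.4)
def ang(x): return np.degrees(np.arctan2(x[1]-AX[1],x[0]-AX[0])).round(1),np.hypot(*(x[:2]-AX)).round(4)
x=onz(S,s(486,172),.128); print(x,ang(x))
for y in (-10,-2,0,5.2):
  for z in (.128,.120):
    r=np.radians(y); q=proj(S,[AX[0]+.087*np.cos(r),AX[1]+.087*np.sin(r),z]); print(y,z,((q+.4-[245,180])*5).round(0))
for z in (.152,.144):
  q=proj(S,[*AX,z]);print(z,((q+.4-[245,180])*5).round(0))
E
```

```text
[ 0.63763257 -0.0095584   0.128     ] (np.float64(-4.4), np.float64(0.0846))
-10 0.128 [491. 185.]
-10 0.12 [491. 197.]
-2 0.128 [491. 166.]
-2 0.12 [490. 178.]
0 0.128 [490. 161.]
0 0.12 [489. 173.]
5.2 0.128 [487. 149.]
5.2 0.12 [486. 161.]
0.152 [301. 139.]
0.144 [301. 151.]
```

It has not dropped: the knob top is still at crop row ~140 and yaw is about -4°. I'll continue in finer steps, watching the force.

```bash
for i in 1; do python3 -m creep '[[0,0,-0.026,-0.0006,0.0017,0,0],[0,0,-0.026,-0.0006,0.0017,0,0],[0,0,-0.026,-0.0006,0.0017,0,0],[0,0,-0.026,-0.0006,0.0017,0,0],[0,0,-0.026,-0.0006,0.0017,0,0],[0,0,0,0,0,0,0]]'; done;  python3 - <<'E'
from h import *
o,R,p=st()
t=ctrl.read_camera("side")
cv2.imwrite("pics/s5.png",cv2.resize(t[180:292,245:370],None,fx=5,fy=5,interpolation=cv2.INTER_CUBIC))
E
```

```text
time_s: 7.58
eef_pos: [0.4864, 0.0064, 0.2769]
tool_rot: [3.117, 0.391, 0.0]
ft_force: [-1.1, 1.4, 1.8]
finger_gap: 0.0002
t 7.58 pos [0.4864 0.0064 0.2769] yaw 14.29 polar 0.0676 172.0 tilt 0.01 F [-1.1  1.4  1.8] M [ 0.579  0.109 -0.024] gap 0.0002 q6 1.39
```

View pics/s5.png

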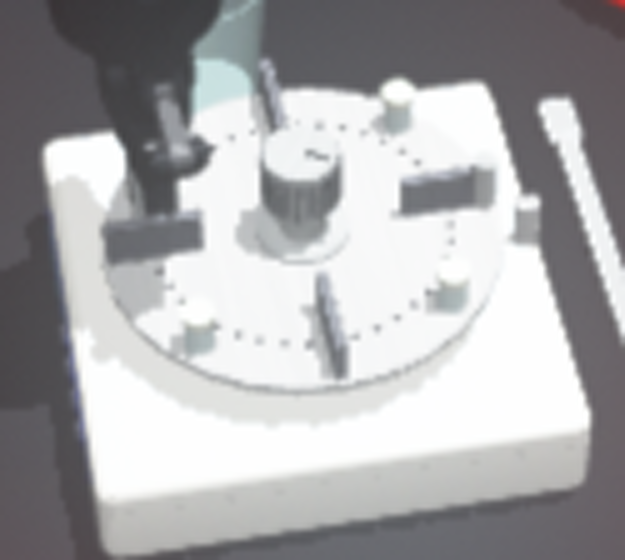

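The carousel has dropped: the knob top is at crop (301,153) and the index top at (486,165), against 151 and 161 predicted for home. I'll back off and go up.

```bash
python3 -m creep '[[0,0,0,0,-0.005,0,0],[0,0,0,0,-0.003,0,0],[0,0,0,0,0,-0.04,0],[0,0,0,0,0,-0.04,0],[0,0,0,0,0,0,0.7],[0,0,0,0,0,0,0.7]]'; python3 - <<'E'
from h import *
need([*AX,.355])
w=ctrl.read_camera("wrist");c=ctrl.get_calibration("wrist")
cv2.imwrite("pics/w6.png",w)
t=ctrl.read_camera("side")
cv2.imwrite("pics/s6.png",cv2.resize(t[180:292,245:370],None,fx=5,fy=5,interpolation=cv2.INTER_CUBIC))
print(proj(c,[*AX,.144]))
import json;json.dump({k:np.array(v).tolist() for k,v in c.items()},open('w6.json','w'))
E
```

```text
time_s: 8.38
eef_pos: [0.4843, 0.0144, 0.356]
tool_rot: [-3.117, -0.39, 0.001]
ft_force: [-0.7, -0.3, -0.2]
finger_gap: 0.0356
t 8.38 pos [0.4843 0.0144 0.356 ] yaw 14.28 polar 0.0712 165.9 tilt 0.05 F [-0.7 -0.3 -0.2] M [ 0.018 -0.01   0.036] gap 0.0356 q6 1.37
tool shift [0.0626 0.0339 0.001 ]
[397.79109748 134.6863372 ]
```

View pics/w6.png

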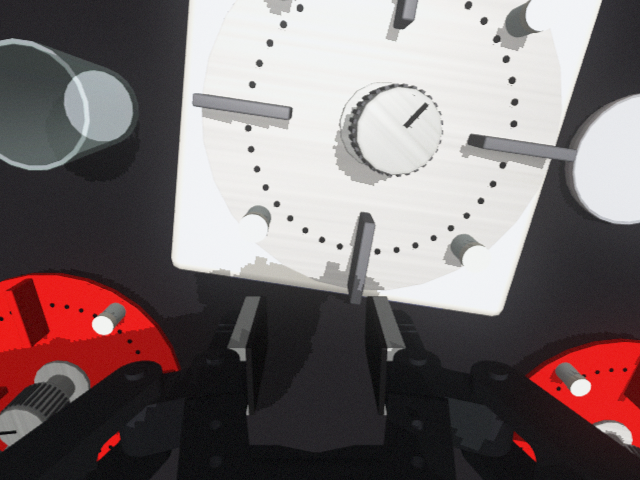

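View pics/s6.png

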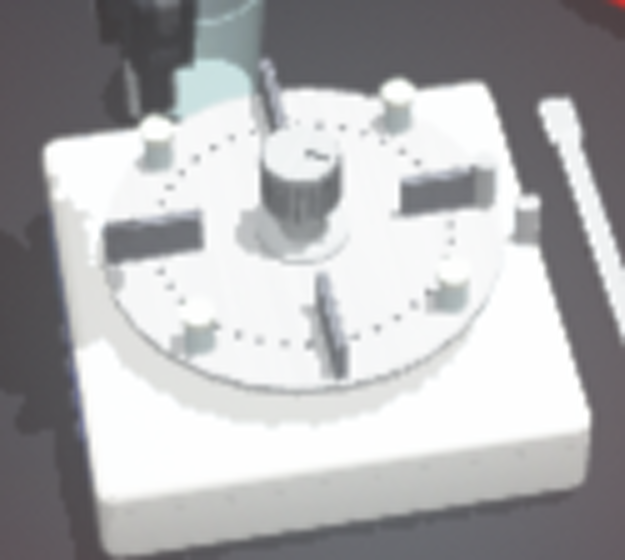

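In the wrist view the knob top is centred at about (400,130), with its line running (405,125)→(427,105). The carousel is home and clear of the fingers. I'll fit the knob centre.

```bash
python3 - <<'E'
from h import *
import json
c=json.load(open('w6.json')); w=cv2.imread("pics/w6.png")
print(onz(c,(400,130),.144))
g=cv2.cvtColor(w,cv2.COLOR_BGR2GRAY)
print(cv2.HoughCircles(cv2.GaussianBlur(g[60:200,320:470],(5,5),0),cv2.HOUGH_GRADIENT,1,30,param1=120,param2=20,minRadius=36,maxRadius=50))
a,b=onz(c,(405,125),.144),onz(c,(427,105),.144);d=b-a;print('line deg',np.degrees(np.arctan2(d[1],d[0])),'deg')
need([*onz(c,(400,130),.144)[:2],.355])
E
```

```text
[ 0.55530248 -0.00331242  0.144     ]
[[[73.5 69.5 45. ]]]
line deg -32.77369457756514 deg
t 8.47 pos [0.4842 0.0143 0.3554] yaw 14.28 polar 0.0712 165.9 tilt 0.13 F [ 1.   0.6 -0.2] M [ 0.002 -0.015  0.016] gap 0.0506 q6 1.37
tool shift [0.0646 0.0346 0.0002]
```

```bash
python3 -m creep '[[0,0,0,0.032,0.017,0,0.7],[0,0,0,0.032,0.017,0,0.7],[0,0,0,0,0,0,0.7],[0,0,0,0,0,0.02,0.7],[0,0,0,0,0,0.02,0.7],[0,0,0,0,0,0.015,0.7],[0,0,0,0,0,0.009,0.7],[0,0,0,0,0,0,0.7]]' 25; python3 - <<'E'
from h import *
need([.5548,-.003,.291])
cv2.imwrite("pics/w7.png",ctrl.read_camera("wrist"))
t=ctrl.read_camera("side")
cv2.imwrite("pics/s7.png",cv2.resize(t[150:262,245:370],None,fx=5,fy=5,interpolation=cv2.INTER_CUBIC))
E
```

```text
time_s: 9.48
eef_pos: [0.5546, -0.0029, 0.2921]
tool_rot: [3.117, 0.391, -0.001]
ft_force: [-0.3, 0.6, 1.0]
finger_gap: 0.0599
t 9.47 pos [ 0.5546 -0.0029  0.2921] yaw 14.29 polar 0.0013 4.6 tilt 0.05 F [-0.3  0.6  1. ] M [ 0.    -0.03  -0.054] gap 0.0599 q6 1.46
tool shift [0.0002 0.0002 0.0011]
```

View pics/w7.png

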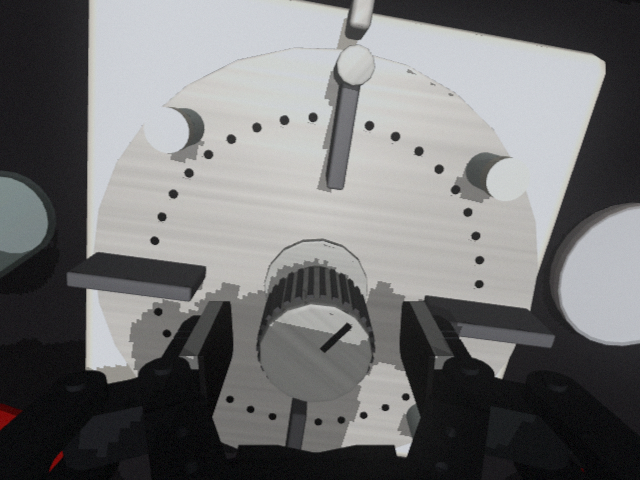

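View pics/s7.png

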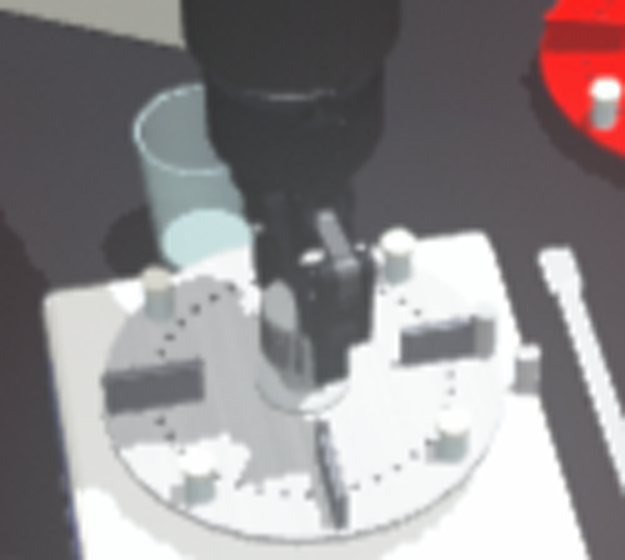

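The knob at (316,350) is centred between the pads (232 and 402), and the index post (355,65) lines up with the pointer (360,10). I'll close at 25 N.

```bash
python3 -m creep '[[0,0,0,0,0,0.001,0],[0,0,0,0,0,0,0],[0,0,0,0,0,0,0],[0,0,0,0,0,0,0]]' 25; python3 - <<'E'
from h import *
st()
E
python3 -m creep '[[0,0,0.05,0,0,0,0],[0,0,0.05,0,0,0,0],[0,0,0.05,0,0,0,0],[0,0,0.05,0,0,0,0]]'; python3 - <<'E'
from h import *
st()
E
```

```text
time_s: 10.07
eef_pos: [0.5549, -0.0028, 0.2924]
tool_rot: [-3.117, -0.391, -0.002]
ft_force: [-1.3, 2.1, 4.6]
finger_gap: 0.0348
t 10.07 pos [ 0.5549 -0.0028  0.2924] yaw 14.29 polar 0.0016 8.7 tilt 0.06 F [-1.3  2.1  4.6] M [ 0.827  0.493 -0.082] gap 0.0348 q6 1.46
time_s: 10.58
eef_pos: [0.5549, -0.0028, 0.2923]
tool_rot: [-3.141, -0.075, -0.002]
ft_force: [-0.9, 2.1, 4.0]
finger_gap: 0.035
t 10.57 pos [ 0.5549 -0.0028  0.2923] yaw 2.74 polar 0.0016 6.5 tilt 0.05 F [-0.9  2.1  4. ] M [0.666 0.449 0.015] gap 0.035 q6 1.26
```

```bash
python3 -m creep '[[0,0,0.05,0,0,0,0],[0,0,0.05,0,0,0,0],[0,0,0.05,0,0,0,0],[0,0,0.05,0,0,0,0]]'; python3 - <<'E'
from h import *
st()
cv2.imwrite("pics/w8.png",ctrl.read_camera("wrist"))
st()
E
```

```text
time_s: 11.08
eef_pos: [0.5549, -0.0029, 0.2924]
tool_rot: [-3.132, 0.239, -0.002]
ft_force: [-1.3, 1.6, 4.4]
finger_gap: 0.0354
t 11.07 pos [ 0.5549 -0.0029  0.2924] yaw -8.72 polar 0.0016 3.9 tilt 0.06 F [-1.3  1.6  4.4] M [0.571 0.465 0.019] gap 0.0354 q6 1.06
t 11.12 pos [ 0.5549 -0.0029  0.2924] yaw -8.83 polar 0.0016 4.0 tilt 0.06 F [-1.   1.4  4. ] M [0.646 0.477 0.005] gap 0.0353 q6 1.06
```

View pics/w8.png

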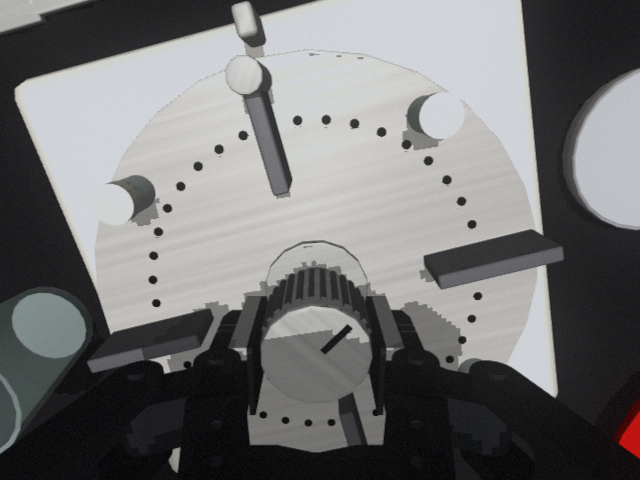

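The line on the knob keeps its place in the wrist picture at (336,340), so the knob follows the grip. The carousel stays put, with its index post still at the pointer. I'll continue while watching Mz.

```bash
python3 -m creep '[[0,0,0.05,0,0,0,0],[0,0,0.05,0,0,0,0],[0,0,0.05,0,0,0,0],[0,0,0.05,0,0,0,0]]' >/dev/null; python3 -c "from h import *;st()"
python3 -m creep '[[0,0,0.05,0,0,0,0],[0,0,0.05,0,0,0,0]]' >/dev/null; python3 -c "from h import *;st()"
```

```text
t 11.62 pos [ 0.5549 -0.003   0.2923] yaw -20.13 polar 0.0016 1.3 tilt 0.05 F [-1.3  2.4  4.8] M [0.483 0.503 0.055] gap 0.0352 q6 0.86
t 11.88 pos [ 0.5549 -0.003   0.2923] yaw -25.87 polar 0.0016 0.6 tilt 0.05 F [-1.6  1.5  5.6] M [0.452 0.564 0.016] gap 0.0349 q6 0.76
```

```bash
python3 -m creep '[[0,0,0.04,0,0,0,0],[0,0,0,0,0,0,0]]' >/dev/null; python3 -c "from h import *;st()"
```

```text
t 12.12 pos [ 0.5549 -0.003   0.2923] yaw -28.07 polar 0.0016 -0.5 tilt 0.05 F [-2.5  0.6  6.4] M [ 0.428  0.557 -0.023] gap 0.0351 q6 0.72
```

```bash
python3 -m creep '[[0,0,0.04,0,0,0,0],[0,0,0.04,0,0,0,0]]' >/dev/null; python3 -c "from h import *;st()"
```

```text
t 12.38 pos [ 0.5549 -0.003   0.2924] yaw -32.69 polar 0.0016 -1.0 tilt 0.05 F [-0.4  0.8  5.7] M [ 0.391  0.583 -0.016] gap 0.0354 q6 0.64
```

```bash
python3 -m creep '[[0,0,0.04,0,0,0,0],[0,0,0.04,0,0,0,0]]' >/dev/null; python3 -c "from h import *;st()"
```

```text
t 12.62 pos [ 0.5549 -0.003   0.2924] yaw -37.27 polar 0.0016 -1.6 tilt 0.05 F [-1.6  1.4  4.9] M [0.364 0.634 0.032] gap 0.0354 q6 0.56
```

```bash
python3 -m creep '[[0,0,0.04,0,0,0,0],[0,0,0,0,0,0,0]]' >/dev/null; python3 -c "from h import *;st()"
```

```text
t 12.88 pos [ 0.5549 -0.0031  0.2924] yaw -39.52 polar 0.0016 -2.0 tilt 0.05 F [-2.1  0.5  5.3] M [ 0.376  0.654 -0.055] gap 0.0351 q6 0.52
```

```bash
python3 -m creep '[[0,0,0.04,0,0,0,0],[0,0,0.03,0,0,0,0]]' >/dev/null; python3 -c "from h import *;st()"
```

```text
t 13.12 pos [ 0.5549 -0.0031  0.2924] yaw -43.55 polar 0.0016 -2.9 tilt 0.06 F [-1.8  0.8  4.5] M [0.109 0.43  0.242] gap 0.0353 q6 0.45
```

```bash
python3 -m creep '[[0,0,0.03,0,0,0,0],[0,0,0,0,0,0,0]]' >/dev/null; python3 -c "from h import *;st()"
```

```text
t 13.38 pos [ 0.555  -0.0031  0.2923] yaw -45.26 polar 0.0017 -4.4 tilt 0.07 F [0.3 0.2 5.2] M [0.064 0.287 0.171] gap 0.0351 q6 0.42
```

```bash
python3 -m creep '[[0,0,0.03,0,0,0,0],[0,0,0,0,0,0,0]]' >/dev/null; python3 -c "from h import *;st()"
```

```text
t 13.62 pos [ 0.5549 -0.0028  0.2923] yaw -46.95 polar 0.0016 6.4 tilt 0.05 F [-2.2  3.4  6. ] M [0.642 0.629 0.256] gap 0.0351 q6 0.39
```

Mz has risen from about 0 to 0.17–0.26 N m over the last three readings, after 1.07 rad of turning. That is the stop, so I'll stop here and look.

```bash
python3 - <<'E'
from h import *
cv2.imwrite("pics/w9.png",ctrl.read_camera("wrist"));st()
E
```

```text
t 13.68 pos [ 0.5549 -0.0028  0.2924] yaw -46.94 polar 0.0016 7.5 tilt 0.05 F [-1.7  2.2  6.7] M [0.672 0.637 0.271] gap 0.0352 q6 0.39
```

View pics/w9.png

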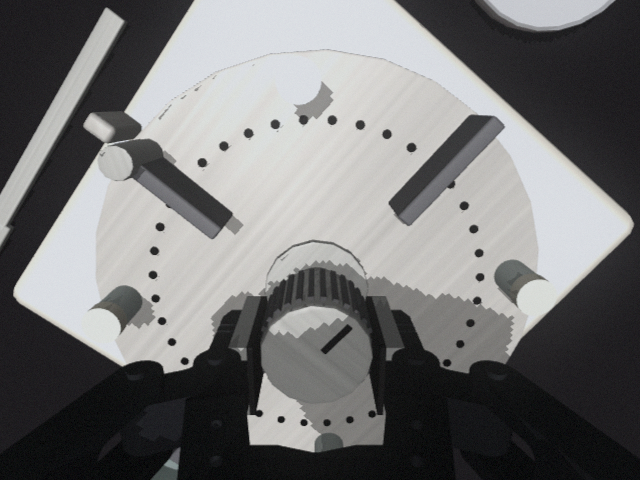

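The line hasn't slipped in the grip and the index post is still at the pointer, so the knob is seated. I'll release and go straight up.

```bash
python3 -m creep '[[0,0,0,0,0,0,0.6],[0,0,0,0,0,0,0.6],[0,0,0,0,0,0,0.6],[0,0,0,0,0,0,0.6],[0,0,0,0,0,-0.015,0.6],[0,0,0,0,0,-0.03,0.6],[0,0,0,0,0,-0.05,0.6],[0,0,0,0,0,-0.05,0.6]]'; python3 -m creep '[[0,0,0,-0.05,0,-0.03,0.6],[0,0,0,-0.05,0,0,0.6],[0,0,0,-0.04,0,0,0.6],[0,0,0,0,0,0,0.6],[0,0,0,0,0,0,0.6]]'; python3 - <<'E'
from h import *
import json
st()
w=ctrl.read_camera("wrist");c=ctrl.get_calibration("wrist")
cv2.imwrite("pics/w10.png",w);json.dump({k:np.array(v).tolist() for k,v in c.items()},open('w10.json','w'))
cv2.imwrite("pics/t10.png",ctrl.read_camera("top"))
t=ctrl.read_camera("side")
cv2.imwrite("pics/s10f.png",t)
cv2.imwrite("pics/s10.png",cv2.resize(t[180:292,245:370],None,fx=5,fy=5,interpolation=cv2.INTER_CUBIC))
E
```

```text
time_s: 14.68
eef_pos: [0.5544, -0.0031, 0.4395]
tool_rot: [-2.881, 1.253, -0.002]
ft_force: [-0.1, -0.1, -0.3]
finger_gap: 0.0512
time_s: 15.3
eef_pos: [0.4593, 0.0993, 0.4677]
tool_rot: [-2.88, 1.252, -0.002]
ft_force: [1.1, -0.2, 0.4]
finger_gap: 0.0511
t 15.3 pos [0.4593 0.0993 0.4677] yaw -47.0 polar 0.1389 132.6 tilt 0.08 F [ 1.1 -0.2  0.4] M [-0.014  0.032  0.02 ] gap 0.0511 q6 0.11
```

View pics/w10.png

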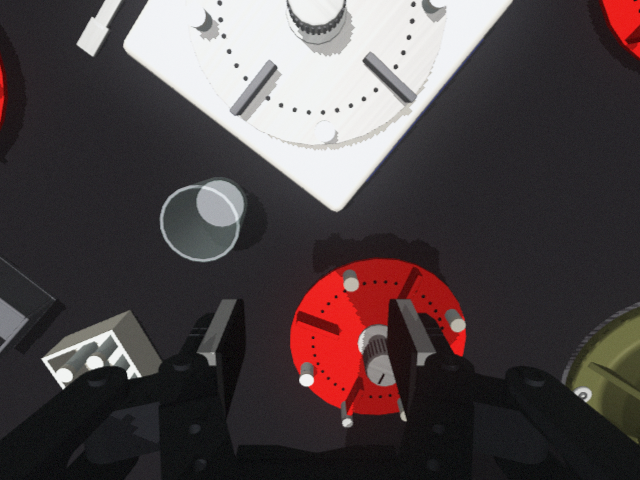

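View pics/s10.png

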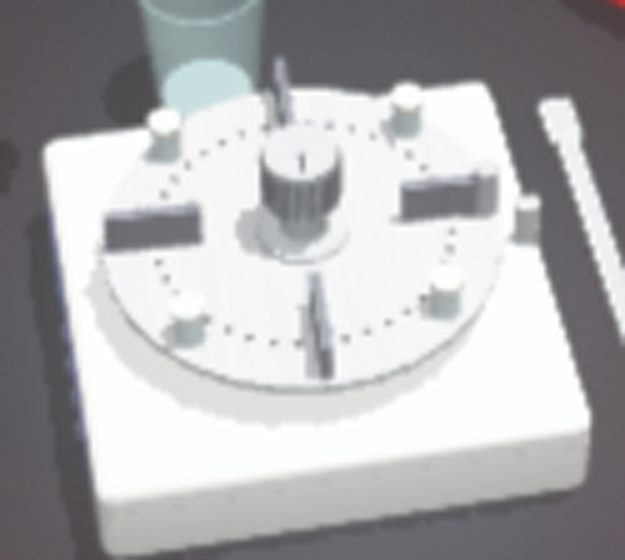

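View pics/t10.png

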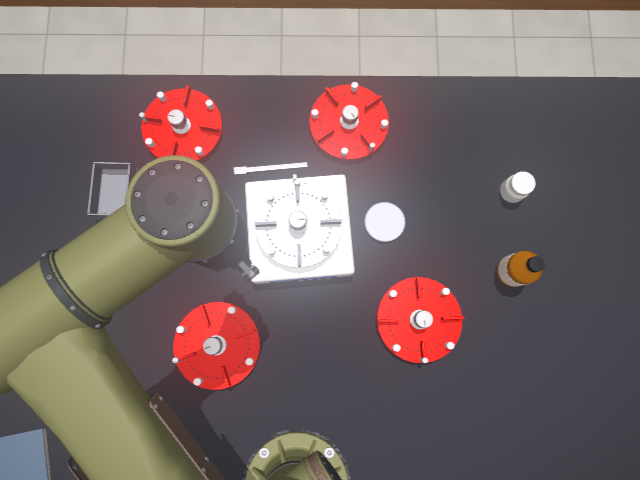

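The side view shows the carousel home, with the knob top at (301,152), the index post at (485,168) in front of the pointer, and yaw within the key slack. The line has turned with the knob. The top view shows the other items where they were at the start. Handing in.

```bash
python3 - <<'E'
from h import *
S=ctrl.get_calibration("side")
s=lambda x,y:(x/5+245-.4,y/5+180-.4)
x=onz(S,s(485,167),.12);d=x[:2]-np.array([.5545,-.003]);print('yaw',np.degrees(np.arctan2(d[1],d[0])),np.hypot(*d))
a,b=cv2.imread('pics/top0.png'),cv2.imread('pics/t10.png')
for n,(u,v) in dict(petri=(385,222),jar=(518,187),reag=(520,268),spat=(270,168)).items():
    print(n,cv2.absdiff(a,b)[v-25:v+25,u-25:u+25].mean().round(1))
print(st()[0]['time_s']); ctrl.job_done()
E
```

```text
yaw 2.8818228066818903 0.08438376228942115
petri 17.8
jar 13.0
reag 10.9
spat 16.5
t 15.45 pos [0.4598 0.099  0.4667] yaw -47.1 polar 0.1383 132.5 tilt 0.03 F [-0.6 -0.5 -0.1] M [ 0.001  0.028 -0.037] gap 0.0513 q6 0.11
15.45
the job is handed in; nothing more can be done
```

The carousel is home on its keys, the knob is turned to its stop, and I handed the job in at 15.5 s of the 51 s allowed.

- **Carousel:** I turned it about 100° counter-clockwise by pushing one divider with shut fingers, until it dropped. In the side view, the knob top fell to the height expected for fully home. The index post now lines up with the pointer: carousel yaw is about 3° and drive yaw about 5°, which is within the key slack.
- **Knob:** I gripped it at 25 N and turned it clockwise 1.07 rad. The torque then rose from about 0 to 0.17–0.27 N m, so I stopped, released it and moved clear. The black line on the knob showed no slip in the grip. The seated angle itself was not measured; it is inferred from that torque rise.
- **Other items:** By eye, everything else on the bench was in the same place in the final top view. My pixel-difference check was inconclusive. It gave 11–18 grey levels in every patch I compared, for items I had not touched, probably because the lighting and noise changed between pictures.

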